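Pack the flashgun and lock the hold-down lever

ROBOT

A 7-joint arm with a two-finger parallel gripper is mounted at the origin on the work surface. World frame = base frame: x ahead of the robot, y to its left, z up, the work surface at z = 0. Lengths are in mm, angles in rad, forces in N, time in s.
With the tool pointing down it reaches from about 400 to 850 mm from the base axis. Payload 6.9 kg.
Tool frame: the origin (TCP) lies at the very end of the fingers, on their centre line; the grasp point (between the pads) lies 19 mm behind it; z points along the fingers, y is the line along which they close (so a half turn about z gives the same grasp; the last joint's range is limited). The gripper opens to 85 mm and grips with 20 to 120 N. Pads are 22 mm wide; open, the fingers measure 114 mm over their backs; the gripper's body (76 mm by 85 mm) begins 54 mm behind the grasp point. The pads swing forward as they close: fully open they stand 13 mm farther back than shut.
Start: joints at [1.304, 0.507, -0.238, 1.5, 0.126, 1.149, -0.155], TCP at [227.028, -582.297, 231.275] pointing down, gripper open.
Joint ranges: [-3.08, 3.08], [-0.24, 2.05], [-1.43, 1.35], [0, 2.5], [-1.52, 4.66], [0.17, 1.96], [-2.89, 2.89]. Speed limits (rad/s): [2.39, 2.39, 3.14, 3.14, 3.14, 3.14, 3.14].

INTERFACE

Orientations are given as a rotation vector (axis times angle).
In Python, from cell import ctrl, viewer, nets gives the robot as it stands.
- The arm moves only by the shell command python3 -m creep 'ROWS' [FORCE]. ROWS is JSON, a list of rows, each an object of numbers: "rx", "ry", "rz": the turn, a rotation vector about the tool's x, y, z normalised to -1 to 1, where 1 is 360 degrees; "dx", "dy", "dz": the shift along the tool's x, y, z normalised to -1 to 1, where 1 is 500 mm; "jaw": the closure, from 0 (fully open) to 1 (shut). In form: [{"rx": .., "ry": .., "rz": .., "dx": .., "dy": .., "dz": .., "jaw": ..}, ...]. A call has 1 to 10 rows; each row is the pose to reach, as a shift and turn from the pose commanded when the call began, along the tool's axes at that moment, turning the shorter way round; what a row does not reach only later rows make up. A row lasts 1/10 s, in which the tool goes at most 50 mm and 8.59 degrees, less where a joint would pass 70% of its speed; a pose out of reach is approached as far as the arm can. A call with a number of a shift or a turn outside -1 to 1 is refused whole. A call with a gripper value outside its range is refused whole. The fingers move at their own pace and stop on an object; FORCE is the grip in N (left out, the last holds). Time passes only in rows, so rows that repeat a pose let the fingers close. It gives the time, the measured TCP pose, the force, the opening and the grip force at its end, in the units of the state.
- ctrl.observe(): the state, without advancing time (a new reading comes with each control period).
- viewer.capture(name): name is "scene" or "top"; returns a dict with "image" (420x560x3 uint8, red, green, blue), "fx", "fy", "cx", "cy" (pixels), "cam_to_world" (4x4, takes a point from camera to world coordinates). Camera axes: x right, y down, z forward; pixel columns grow to the right and rows downward; lengths in mm; the calibration is good to about 2 mm. A picture is of the moment at which its call begins. There is no depth.
- ctrl.close_job(): hands the job in; it is judged then, once.
Trained networks look in a picture, given as the dict that the camera call returned (one of the last four; its "shot" number tells which), for a name from the list of things; names that differ only in an ending like _2 or _b are one class to them, and where a whole thing is asked for, a point or a joint stands for the part that bears it (a point fixed in the world has none). Each returns a list of dicts, best first, with "p" (0 to 1); they miss things now and then, are a little off and sometimes report something else, mostly with a low value. They report only what shows in the picture. A call takes as long as a camera call. They do not tell look-alikes from the thing itself.
- nets.recognise(picture, name): "box" ([left, top, right, bottom] in pixels, round what is visible of it).
The state is a dict: "t": time; "q": joint angles; "dq": joint speeds; "tau": joint torques, N m; "tcp_pos": TCP position; "tcp_rot": TCP orientation; "wrist_force": force on the tool from outside, world axes, zero at the start; "ft_torque": the same for the moment, N m; "finger_gap": finger opening in mm; "finger_force": force on a finger pad.
Only numpy, scipy, OpenCV 4.12 (cv2) and the standard library are available. Lean on these libraries where they do the work, as an engineer would, in place of code of your own. Each camera call takes 0.05 s, during which the arm holds its last target. There are 200 camera calls.

TASK

Pack the flashgun into the empty bay of the open aluminium case, lying flat as it lies now, so that nothing sticks up above the rim. Then lift the case's lever out of its parking gap, swing it round so its hold-down bar sweeps over the bay, and let it drop fully into the notch marked by the round black button. Leave the rest of the stock where it is.

Things in the scene. Friction and masses are not known exactly. Their poses are not given: they have to be found in the camera images.
- flashgun: Loose grey camera flashgun, 0.22 to 0.42 kg, lying flat. 164 mm long along its x: plain battery body from x = -72 to +28 mm, 56 mm wide (y), 36 mm high; wider head from x = +26 to +82 mm, 74 mm wide, 48 mm high; small steel foot at the tail, x = -82 to -72 mm. Origin: centre of its underside; z up.
- flash_grip (a point): Good grasp point of the flashgun: on the battery body, 12 mm behind its origin (-x), 24 mm above its underside; grip across the 56 mm width (its y). Axes as the flashgun's.
- case: Open aluminium equipment case fixed to the table, 75 mm high (rim and deck), from x = -135 to +105 mm and y = -180 to +208 mm in its own axes. Origin: on the lever's vertical pivot axis, at table height; x away from the robot and y to its left when unturned, z up. The deck (y below 22 mm) carries the lever; the empty bay is next to it, then a narrow bay (y = 156 to 202 mm) already full.
- notch_a (a point): First notch, on the deck 75 mm from the pivot where swing = 0.873: an 18 mm wide gap in an arc of 12 mm high steel lands on the deck, into which the lever's 9 mm wide tooth (75 mm from the pivot) drops. Before the lands, at swing -0.25 to 0.13, is the wide parking gap.
- notch_b (a point): Second notch, of the same size, on the deck 75 mm from the pivot where swing = 1.484.
- bay_floor (a point): Centre of the empty bay's floor, 16 mm above the table, at (-5, 86) mm in the case's x, y. The bay is 200 mm (case x) by 128 mm (case y) inside and 59 mm deep. Axes as the case's.
- swing (a joint): Turn of the lever about its pivot, rad, counter-clockwise from above. At swing s the handle points from the pivot to (-cos s, -sin s) in the case's x, y and the hold-down bar to (cos s, sin s). Starts at -0.2 to 0.1 (parked, bar clear of the bay). Stops at -0.25 and 1.75. Friction about 1.2 N at the knob; stays where left.
- lift (a joint): Height of the whole lever (handle, tooth and bar rise together, straight up), m: 0 = fully down, 0.025 = top stop. Spring and weight push it down with about 6 N. The tooth passes over the lands only if lifted more than 10 mm (16 mm is a good height); down in a gap it cannot be swung past the lands.
- lever_knob (a point): Middle of the lever's upright round black knob, 105 mm from the pivot, 28 mm across, 46 mm tall; with the lever down it spans z = 101 to 147 mm and this point is at z = 127 mm. Grip it from above. The 18 mm wide, 8 mm thick steel handle arm runs below it (z = 93 to 101 mm) out to 132 mm from the pivot.
- lever_nose (a point): Point on the line of the handle arm, just beyond its end, 150 mm from the pivot; it stands over the button when the lever is in the marked notch.
- bar_end (a point): Underside of the tip of the hold-down bar, 140 mm from the pivot, opposite the handle; the bar is 20 mm wide, its underside 5 mm above the rim with the lever down.
- mark: Round black button, 28 mm across, 9 mm high, fixed on the deck 150 mm from the pivot, just outside the notch to use: either notch_a or notch_b. The other notch has only a tiny screw head. Origin: centre of its underside.
- filterbox_a: Grey filter box, 80 x 36 x 48 mm, packed in the case's narrow bay. To be left alone. Origin under its centre.
- filterbox_b: Black filter box of the same size beside it. To be left alone.
- lens_a: Black lens standing on end, 68 mm across, 85 mm tall; stock, to be left alone. Origin under its centre.
- lens_b: Black lens standing on end, 62 mm across, 65 mm tall; stock, to be left alone.
- lens_c: Black lens standing on end, 72 mm across, 110 mm tall; stock, to be left alone.
- camera_c: Camera, 135 mm wide, 98 mm high, steel top; stock, to be left alone. Origin under its centre.
Things that resemble listed ones, but are neither listed nor needed, are in the scene too. Leave any blue, orange or purple look-alike of the flashgun alone.

How it is judged:
By the outcome, as a careful person would: the job done as asked, in the order asked, and still so for the second after the job is handed in, with the robot touching nothing.
It also fails if it takes over 56 s, if anything falls off the work surface, if the arm or the gripper's body presses on something with over 40 N, if the wrist force passes 120 N, or if a joint passes its speed limit or range.

## Working session

There is one attempt and no reset: what is moved stays moved. The work goes in short steps, Python scripts to look and compute and a shell command to move; the robot and the scene stay as the last step left them, time stands still between calls to the robot, and variables do not carry over. Pictures are saved under pics/ and viewed, at most 10 in all, crops included, and the job is handed in when it is done.

```bash
mkdir -p pics; ls; python3 - <<'E'
from cell import ctrl, viewer, nets
import cv2,pickle
s=ctrl.observe();print({k:s[k] for k in('t','tcp_pos','tcp_rot','finger_gap')})
P={}
for n in('top','scene'):
    p=viewer.capture(n);P[n]=p
    cv2.imwrite(f'pics/{n}0.png',p['image'][...,::-1])
    print(n,p['fx'],p['cx'],p['cy'],p['cam_to_world'])
    for k in('flashgun','case','mark','lever_knob','filterbox_a','lens_a','camera_c'):
        print(k,[(round(d['p'],2),[round(v) for v in d['box']]) for d in nets.recognise(p,k)][:5])
pickle.dump(P,open('p0.pkl','wb'))
E
```

```text
pics
{'t': 0.0, 'tcp_pos': array([ 226.7847677 , -581.85867465,  230.4185088 ]), 'tcp_rot': array([-3.08572698e+00, -5.80354993e-01,  6.13925705e-04]), 'finger_gap': 85.57467033301441}
top 493.87783816526417 290.12355746482564 210.2601459776639 [[ 2.28070780e-02 -9.98355812e-01  5.25881128e-02  4.44903405e+02]
 [-9.99715639e-01 -2.31412942e-02 -5.75516079e-03 -9.98141620e+00]
 [ 6.96265521e-03 -5.24419004e-02 -9.98599704e-01  1.53458337e+03]
 [ 0.00000000e+00  0.00000000e+00  0.00000000e+00  1.00000000e+00]]
flashgun [(0.96, [186, 178, 217, 234]), (0.85, [329, 270, 374, 324]), (0.63, [155, 111, 197, 158]), (0.62, [163, 256, 215, 300])]
case [(0.75, [252, 134, 397, 236]), (0.51, [319, 137, 335, 227])]
mark [(0.65, [367, 201, 379, 214])]
lever_knob [(0.65, [316, 136, 335, 225])]
filterbox_a [(0.56, [263, 194, 275, 224]), (0.56, [258, 161, 274, 194]), (0.29, [318, 135, 336, 227])]
lens_a [(0.71, [114, 231, 148, 256]), (0.7, [215, 127, 244, 151]), (0.69, [230, 251, 254, 274]), (0.58, [320, 134, 336, 229]), (0.32, [260, 196, 277, 225])]
camera_c [(0.72, [434, 180, 470, 229])]
scene 389.53
[... 162 characters left out ...]
0e-01  1.33515962e+02]
 [ 4.16990587e-03 -6.29120682e-01 -7.77296455e-01  9.58949780e+02]
 [ 0.00000000e+00  0.00000000e+00  0.00000000e+00  1.00000000e+00]]
flashgun [(0.85, [342, 227, 379, 284]), (0.73, [360, 305, 416, 362]), (0.69, [211, 148, 254, 182]), (0.65, [354, 179, 406, 220])]
case [(0.87, [153, 193, 301, 293])]
mark [(0.58, [188, 205, 199, 211])]
lever_knob [(0.74, [211, 190, 239, 282]), (0.74, [308, 285, 334, 326]), (0.52, [342, 231, 380, 281])]
filterbox_a [(0.91, [284, 245, 297, 275]), (0.6, [283, 221, 298, 247])]
lens_a [(0.93, [310, 289, 335, 329]), (0.85, [315, 187, 339, 215]), (0.72, [421, 206, 458, 249])]
camera_c [(0.87, [92, 186, 129, 231]), (0.58, [151, 191, 303, 290])]
```

```bash
python3 - <<'E'
import cv2
im=cv2.imread('pics/top0.png')
cv2.imwrite('pics/top0c.png',cv2.resize(im[90:345,100:490],(800,523),interpolation=cv2.INTER_CUBIC))
E
```

```text
(no output)
```

View pics/top0c.png

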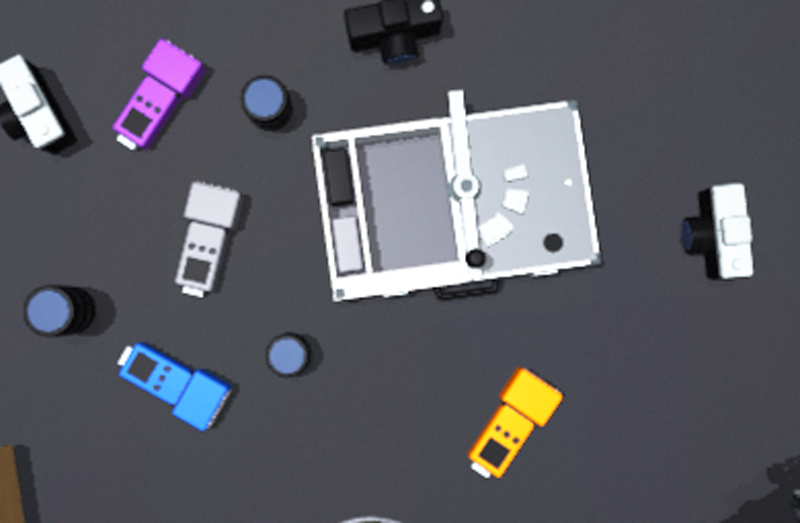

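View pics/scene0.png

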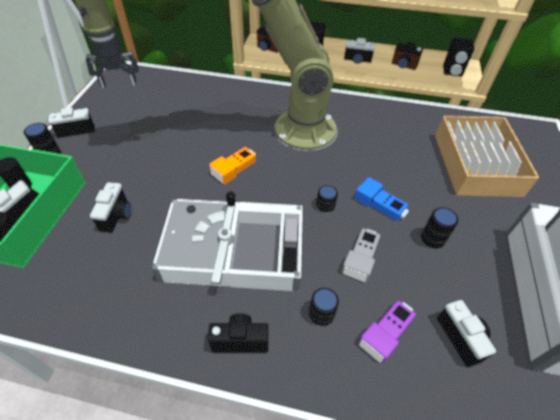

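```bash
cat > h.py <<'E'
import numpy as np,cv2,pickle
from scipy.optimize import minimize
def proj(p,X):
    T=np.array(p['cam_to_world']);c=(np.atleast_2d(X)-T[:3,3])@T[:3,:3]
    return np.c_[p['fx']*c[:,0]/c[:,2]+p['cx'],p['fy']*c[:,1]/c[:,2]+p['cy']]
def ray(p,u,v,z):
    T=np.array(p['cam_to_world']);d=T[:3,:3]@[(u-p['cx'])/p['fx'],(v-p['cy'])/p['fy'],1]
    return T[:3,3]+d*(z-T[2,3])/d[2]
def place(pose,X):
    x,y,a=pose;c,s=np.cos(a),np.sin(a);X=np.atleast_2d(np.array(X,float))
    return np.c_[x+c*X[:,0]-s*X[:,1],y+s*X[:,0]+c*X[:,1],X[:,2]]
def box(x0,x1,y0,y1,z0,z1): return [(x,y,z) for x in(x0,x1) for y in(y0,y1) for z in(z0,z1)]
FL=[box(-72,28,-28,28,0,36),box(26,82,-37,37,0,48),box(-82,-72,-10,10,0,10)]
CA=[box(-135,105,-180,208,0,75)]
S=8
def sil(p,pose,parts,win):
    m=np.zeros(((win[3]-win[1])*S,(win[2]-win[0])*S),np.uint8)
    for b in parts:
        q=(proj(p,place(pose,b))-win[:2]+.5)*S
        cv2.fillConvexPoly(m,cv2.convexHull(q.astype(np.float32)).astype(int),1)
    return cv2.resize(m.astype(np.float32),None,fx=1/S,fy=1/S,interpolation=cv2.INTER_AREA)
def fit(views,pose,parts):
    f=lambda v:sum(np.abs(sil(p,v,parts,w)-m).sum()/m.sum() for p,m,w in views)
    best=None
    for da in(-.15,0,.15):
        st=np.array(pose)+[0,0,da]
        r=minimize(f,st,method='Nelder-Mead',options=dict(initial_simplex=[st,st+[15,0,0],st+[0,15,0],st+[0,0,.1]],xatol=.02,fatol=1e-5))
        if best is None or r.fun<best.fun:best=r
    return best.x,best.fun
def maskof(p,w,th,lo=0):
    g=p['image'][w[1]:w[3],w[0]:w[2]].max(2)
    m=(g>th).astype(np.uint8)
    n,l,st,_=cv2.connectedComponentsWithStats(m)
    k=1+st[1:,4].argmax();m=(l==k).astype(np.uint8)
    c,_=cv2.findContours(m,cv2.RETR_EXTERNAL,cv2.CHAIN_APPROX_NONE)
    return cv2.drawContours(m*0,c,-1,1,-1).astype(np.float32)
E
python3 - <<'E'
from h import *
P=pickle.load(open('p0.pkl','rb'));t,s=P['top'],P['scene']
cr=lambda x,y:(100+x/2.051,90+y/2.051)
a=ray(t,*cr(213,205),48);b=ray(t,*cr(195,275),36);print(a,b)
w1=(180,172,223,242);w2=(335,220,387,291)
m1=maskof(t,w1,105);m2=maskof(s,w2,105);print(m1.sum(),m2.sum())
g=[*((a+b)/2)[:2],np.arctan2(*(a-b)[1::-1])]
for V in([(t,m1,w1)],[(s,m2,w2)],[(t,m1,w1),(s,m2,w2)]):print('flash',fit(V,g,FL))
for n,q,z in(('pivot',(467,186),110),('knob',(476,257),147),('mark',(553,242),84),('screw',(568,182),76),('tip',(457,92),90),
 ('TL',(316,137),75),('TR',(577,103),75),('BR',(600,263),75),('BL',(337,297),75)):print(n,ray(t,*cr(*q),z).round(1))
C=np.array([ray(t,*cr(*q),75) for q in((316,137),(577,103),(600,263),(337,297))])
M=np.array([(105,208,75),(105,-180,75),(-135,-180,75),(-135,208,75)])
from scipy.optimize import least_squares
r=least_squares(lambda v:(place(v,M)-C)[:,:2].ravel(),[450,0,0]);print('case',r.x,r.fun.round(1))
Q={'button a':(-150*np.cos(.873),-150*np.sin(.873),84),'button b':(-150*np.cos(1.484),-150*np.sin(1.484),84),'pivot':(0,0,110)}
for k,v in Q.items():print(k,place(r.x,v))
im=[]
for p,w,sc in((t,(235,120,415,250),4),(s,(140,170,320,300),4)):
    i=cv2.resize(p['image'][w[1]:w[3],w[0]:w[2],::-1],None,fx=sc,fy=sc,interpolation=cv2.INTER_CUBIC)
    d=lambda X,c:[cv2.circle(i,tuple(int(k) for k in (q-w[:2]+.5)*sc),3,c,-1) for q in proj(p,place(r.x,X))]
    d(CA[0],(0,0,255));d([(-105,22,75),(-105,150,75),(95,22,75),(95,150,75),(-105,22,16),(95,150,16)],(0,255,0));d(list(Q.values()),(255,0,255))
    im.append(i)
cv2.imwrite('pics/case.png',cv2.resize(np.vstack(im),None,fx=.57,fy=.57,interpolation=cv2.INTER_AREA))
E
```

```text
[578.49990663 243.07612144  48.        ] [475.22296504 268.35582523  36.        ]
1112.0 1328.0
flash (array([ 5.29837661e+02,  2.60699336e+02, -2.15134597e-01]), np.float64(0.12632082402706146))
flash (array([ 5.27457240e+02,  2.60294887e+02, -2.09246653e-01]), np.float64(0.07957219332456589))
flash (array([ 5.28385997e+02,  2.59903364e+02, -2.03937523e-01]), np.float64(0.20739826560020447))
pivot [ 608.3 -125.1  110. ]
knob [ 506.5 -136.3  147. ]
mark [ 533.4 -252.3   84. ]
screw [ 621.5 -274.1   76. ]
tip [ 746.2 -109.8   90. ]
TL [678.5  92.5  75. ]
TR [ 737.4 -285.8   75. ]
BR [ 505.2 -322.1   75. ]
BL [447.5  56.1  75. ]
case [ 6.09113271e+02 -1.26393980e+02  1.53641917e-01] [ 2.5  2.8  3.  -2.4 -1.9 -2.8 -3.6  2.4]
button a [[ 531.45904821 -254.72878279   84.        ]]
button b [[ 619.1326439  -276.05897943   84.        ]]
pivot [[ 609.11327087 -126.39397963  110.        ]]
```

View pics/case.png

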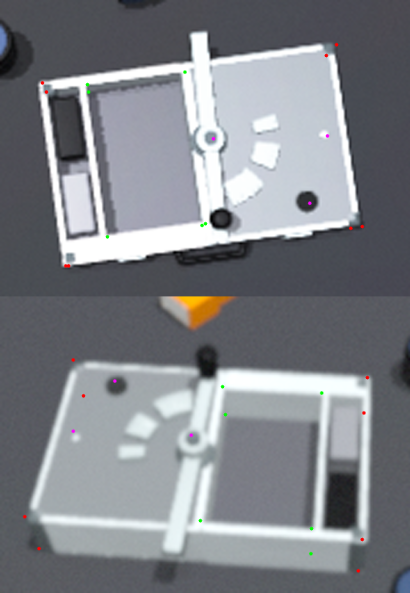

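The grey flashgun (top pixel ~(201,205), i.e. crop (207,235)) is the one meant. The purple (176,135), blue (187,278) and orange (351,297) ones are look-alikes. The case model overlays well. The large black button (top pixel ~370,208) sits at the modelled notch_a point, while notch_b has only the screw (377,179). I'll confirm the flashgun in an enlarged crop.

```bash
cat >> h.py <<'E'
CASE=(609.5,-125,.1536)
from scipy.spatial.transform import Rotation as Ro
def pose():
    from cell import ctrl
    o=ctrl.observe();return o,np.array(o['tcp_pos']),Ro.from_rotvec(o['tcp_rot'])
def down(yaw): return Ro.from_matrix(np.c_[[np.cos(yaw),np.sin(yaw),0],[np.sin(yaw),-np.cos(yaw),0],[0,0,-1]])
def rows(*targets,ref=None):
    o,p,R=pose()
    if ref: p,R=np.array(ref[:3]),down(ref[3])
    m=R.as_matrix();print('t',round(o['t'],2),'tcp',p.round(1),'yaw',round(np.arctan2(m[1,0],m[0,0]),3),'tilt',m[:2,2].round(3),'gap',round(o['finger_gap'],1),'F',np.round(o['wrist_force'],1),'q',np.round(o['q'],2))
    for x,y,z,w in targets:
        d=R.inv().apply(np.array([x,y,z])-p)/500;r=(R.inv()*down(w)).as_rotvec()/(2*np.pi)
        print(dict(zip(('dx','dy','dz','rx','ry','rz'),np.r_[d,r].round(4).tolist())))
E
python3 - <<'E'
from h import *
t=pickle.load(open('p0.pkl','rb'))['top']
f=(528.4,260.2,-.207);w=(175,165,230,245);sc=7
i=cv2.resize(t['image'][w[1]:w[3],w[0]:w[2],::-1],None,fx=sc,fy=sc,interpolation=cv2.INTER_CUBIC)
for b in FL:
    h=cv2.convexHull(((proj(t,place(f,b))-w[:2]+.5)*sc).astype(np.float32)).astype(int);cv2.polylines(i,[h],True,(0,0,255),1)
cv2.imwrite('pics/flash.png',i)
g=place(f,(-12,0,24))[0];print(g)
rows((520,-250,231,.1),(g[0],g[1],120,-.207),(g[0],g[1],5,-.207))
print(place(CASE,[(-17,86,40),(-5,86,16)]))
E
```

```text
[516.65617729 262.66629848  24.        ]
t 0.8 tcp [ 227.  -582.3  231.3] yaw 0.372 tilt [ 0. -0.] gap 85.3 F [0.1 0.1 0.5] q [ 1.3   0.51 -0.24  1.5   0.13  1.15 -0.15]
{'dx': 0.7874, 'dy': -0.4064, 'dz': 0.0006, 'rx': 0.0, 'ry': -0.0, 'rz': 0.0432}
{'dx': 1.1535, 'dy': -1.3642, 'dz': 0.2225, 'rx': 0.0, 'ry': -0.0, 'rz': 0.0921}
{'dx': 1.1535, 'dy': -1.3642, 'dz': 0.4525, 'rx': 0.0, 'ry': -0.0, 'rz': 0.0921}
[[579.54242721 -42.61344871  40.        ]
 [591.40114755 -40.77748793  16.        ]]
```

View pics/flash.png

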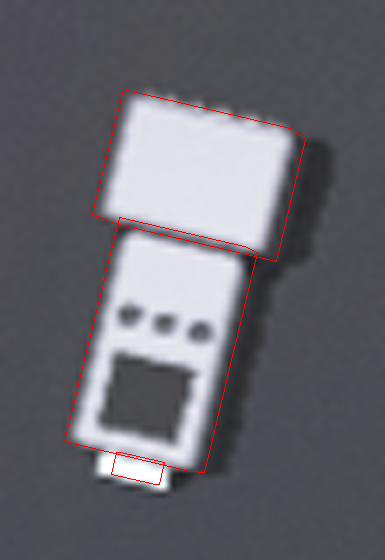

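It is the plain grey flashgun with its steel foot, and the model outline fits. Moving.

```bash
python3 -m creep '[{"dx":0.79,"dy":-0.41,"rz":0.043,"jaw":0},{"dx":0.79,"dy":-0.41,"rz":0.043,"jaw":0},{"dx":0.79,"dy":-0.41,"rz":0.043,"jaw":0},{"dx":0.79,"dy":-0.41,"rz":0.043,"jaw":0},{"dx":0.79,"dy":-0.41,"rz":0.043,"jaw":0},{"dx":0.79,"dy":-0.41,"rz":0.043,"jaw":0},{"dx":0.79,"dy":-0.41,"rz":0.043,"jaw":0},{"dx":0.79,"dy":-0.41,"rz":0.043,"jaw":0},{"dx":0.79,"dy":-0.41,"rz":0.043,"jaw":0},{"dx":0.79,"dy":-0.41,"rz":0.043,"jaw":0}]'
python3 - <<'E'
from h import *
rows((516.7,262.7,120,-.207))
E
```

```text
t 0.8 tcp [ 227.  -582.3  231.3] yaw 0.372 tilt [ 0. -0.] gap 85.3 F [0.1 0.1 0.5] q [ 1.3   0.51 -0.24  1.5   0.13  1.15 -0.15]
{'dx': 1.1536, 'dy': -1.3642, 'dz': 0.2225, 'rx': 0.0, 'ry': -0.0, 'rz': 0.0921}validation failed for argument at $[0]...
```

```bash
python3 -m creep '[{"rx":0,"ry":0,"rz":0.043,"dx":0.79,"dy":-0.41,"dz":0,"jaw":0},{"rx":0,"ry":0,"rz":0.043,"dx":0.79,"dy":-0.41,"dz":0,"jaw":0},{"rx":0,"ry":0,"rz":0.043,"dx":0.79,"dy":-0.41,"dz":0,"jaw":0},{"rx":0,"ry":0,"rz":0.043,"dx":0.79,"dy":-0.41,"dz":0,"jaw":0},{"rx":0,"ry":0,"rz":0.043,"dx":0.79,"dy":-0.41,"dz":0,"jaw":0},{"rx":0,"ry":0,"rz":0.043,"dx":0.79,"dy":-0.41,"dz":0,"jaw":0},{"rx":0,"ry":0,"rz":0.043,"dx":0.79,"dy":-0.41,"dz":0,"jaw":0},{"rx":0,"ry":0,"rz":0.043,"dx":0.79,"dy":-0.41,"dz":0,"jaw":0},{"rx":0,"ry":0,"rz":0.043,"dx":0.79,"dy":-0.41,"dz":0,"jaw":0},{"rx":0,"ry":0,"rz":0.043,"dx":0.79,"dy":-0.41,"dz":0,"jaw":0}]'
python3 - <<'E'
from h import *
rows((516.7,262.7,120,-.207))
E
```

```text
t: 1.8
tcp_pos: [525.4, -240.1, 231.5]
tcp_rot: [-3.133, -0.176, -0.006]
wrist_force: [0.4, 0.2, 0.3]
finger_gap: 85.3
finger_force: 0.0
t 1.8 tcp [ 525.4 -240.1  231.5] yaw 0.112 tilt [0.003 0.004] gap 85.3 F [0.4 0.2 0.3] q [ 0.56  0.43 -0.26  1.63  0.12  1.09 -1.19]
{'dx': 0.0948, 'dy': -1.0005, 'dz': 0.2269, 'rx': -0.0007, 'ry': -0.0005, 'rz': 0.0508}
```

```bash
python3 -m creep '[{"rx":0,"ry":0,"rz":0.049,"dx":0.1,"dy":-1,"dz":0.15,"jaw":0},{"rx":0,"ry":0,"rz":0.049,"dx":0.1,"dy":-1,"dz":0.15,"jaw":0},{"rx":0,"ry":0,"rz":0.049,"dx":0.1,"dy":-1,"dz":0.15,"jaw":0},{"rx":0,"ry":0,"rz":0.049,"dx":0.1,"dy":-1,"dz":0.15,"jaw":0},{"rx":0,"ry":0,"rz":0.049,"dx":0.1,"dy":-1,"dz":0.15,"jaw":0},{"rx":0,"ry":0,"rz":0.049,"dx":0.1,"dy":-1,"dz":0.15,"jaw":0},{"rx":0,"ry":0,"rz":0.049,"dx":0.1,"dy":-1,"dz":0.15,"jaw":0},{"rx":0,"ry":0,"rz":0.049,"dx":0.1,"dy":-1,"dz":0.15,"jaw":0},{"rx":0,"ry":0,"rz":0.049,"dx":0.1,"dy":-1,"dz":0.15,"jaw":0},{"rx":0,"ry":0,"rz":0.049,"dx":0.1,"dy":-1,"dz":0.15,"jaw":0}]'
python3 -m creep '[{"rx":0,"ry":0,"rz":0,"dx":0,"dy":0,"dz":0,"jaw":0},{"rx":0,"ry":0,"rz":0,"dx":0,"dy":0,"dz":0,"jaw":0},{"rx":0,"ry":0,"rz":0,"dx":0,"dy":0,"dz":0,"jaw":0},{"rx":0,"ry":0,"rz":0,"dx":0,"dy":0,"dz":0,"jaw":0}]'
python3 - <<'E'
from h import *
rows((516.7,262.7,60,-.207),(516.7,262.7,5,-.207))
E
```

```text
t: 2.8
tcp_pos: [519.7, 247.1, 157.5]
tcp_rot: [3.125, -0.324, 0.001]
wrist_force: [1.1, 0.9, -0.9]
finger_gap: 85.3
finger_force: 0.0
t: 3.2
tcp_pos: [520.3, 243.7, 157.9]
tcp_rot: [3.124, -0.328, 0.001]
wrist_force: [-0.5, 0.5, 0.4]
finger_gap: 85.4
finger_force: 0.0
t 3.2 tcp [520.3 243.7 157.9] yaw -0.209 tilt [ 0.    -0.001] gap 85.4 F [-0.5  0.5  0.4] q [-0.32  0.5  -0.25  1.74  0.15  0.92 -2.41]
{'dx': -0.015, 'dy': -0.0359, 'dz': 0.1957, 'rx': 0.0001, 'ry': -0.0001, 'rz': -0.0003}
{'dx': -0.015, 'dy': -0.0359, 'dz': 0.3057, 'rx': 0.0001, 'ry': -0.0001, 'rz': -0.0003}
```

```bash
python3 -m creep '[{"rx":0,"ry":0,"rz":0,"dx":-0.015,"dy":-0.036,"dz":0.1,"jaw":0},{"rx":0,"ry":0,"rz":0,"dx":-0.015,"dy":-0.036,"dz":0.17,"jaw":0},{"rx":0,"ry":0,"rz":0,"dx":-0.015,"dy":-0.036,"dz":0.24,"jaw":0},{"rx":0,"ry":0,"rz":0,"dx":-0.015,"dy":-0.036,"dz":0.28,"jaw":0},{"rx":0,"ry":0,"rz":0,"dx":-0.015,"dy":-0.036,"dz":0.3,"jaw":0},{"rx":0,"ry":0,"rz":0,"dx":-0.015,"dy":-0.036,"dz":0.304,"jaw":0},{"rx":0,"ry":0,"rz":0,"dx":-0.015,"dy":-0.036,"dz":0.304,"jaw":0},{"rx":0,"ry":0,"rz":0,"dx":-0.015,"dy":-0.036,"dz":0.304,"jaw":0}]'
python3 -m creep '[{"rx":0,"ry":0,"rz":0,"dx":0,"dy":0,"dz":0,"jaw":1},{"rx":0,"ry":0,"rz":0,"dx":0,"dy":0,"dz":0,"jaw":1},{"rx":0,"ry":0,"rz":0,"dx":0,"dy":0,"dz":0,"jaw":1},{"rx":0,"ry":0,"rz":0,"dx":0,"dy":0,"dz":0,"jaw":1},{"rx":0,"ry":0,"rz":0,"dx":0,"dy":0,"dz":0,"jaw":1},{"rx":0,"ry":0,"rz":0,"dx":0,"dy":0,"dz":0,"jaw":1},{"rx":0,"ry":0,"rz":0,"dx":0,"dy":0,"dz":0,"jaw":1},{"rx":0,"ry":0,"rz":0,"dx":0,"dy":0,"dz":0,"jaw":1}]' 50
python3 - <<'E'
from h import *
rows((516.7,262.7,160,-.207))
E
```

```text
t: 4.0
tcp_pos: [516.9, 265.1, 7.0]
tcp_rot: [-3.124, 0.324, -0.003]
wrist_force: [0.1, 0.2, 0.0]
finger_gap: 85.5
finger_force: 0.0
t: 4.8
tcp_pos: [516.3, 264.6, 6.6]
tcp_rot: [3.125, -0.324, 0.002]
wrist_force: [-1.9, -2.4, 7.9]
finger_gap: 55.0
finger_force: 53.7
t 4.8 tcp [516.3 264.6   6.6] yaw -0.207 tilt [ 0.001 -0.   ] gap 55.0 F [-1.9 -2.4  7.9] q [-0.39  0.7  -0.19  1.87  0.22  0.59 -2.51]
{'dx': 0.0019, 'dy': 0.0035, 'dz': -0.3067, 'rx': 0.0, 'ry': -0.0002, 'rz': 0.0}
```

```bash
python3 -m creep '[{"rx":0,"ry":0,"rz":0,"dx":0,"dy":0,"dz":-0.05,"jaw":1},{"rx":0,"ry":0,"rz":0,"dx":0,"dy":0,"dz":-0.13,"jaw":1},{"rx":0,"ry":0,"rz":0,"dx":0,"dy":0,"dz":-0.21,"jaw":1},{"rx":0,"ry":0,"rz":0,"dx":0,"dy":0,"dz":-0.28,"jaw":1},{"rx":0,"ry":0,"rz":0,"dx":0,"dy":0,"dz":-0.31,"jaw":1},{"rx":0,"ry":0,"rz":0,"dx":0,"dy":0,"dz":-0.32,"jaw":1},{"rx":0,"ry":0,"rz":0,"dx":0,"dy":0,"dz":-0.32,"jaw":1}]'
python3 - <<'E'
from h import *
rows((579.5,-42.6,167,.1536),ref=(516.5,264,166.6,-.207))
E
```

```text
t: 5.5
tcp_pos: [515.8, 264.8, 165.8]
tcp_rot: [-3.125, 0.323, -0.001]
wrist_force: [-0.4, 0.1, -3.4]
finger_gap: 55.4
finger_force: 54.4
t 5.5 tcp [516.5 264.  166.6] yaw -0.207 tilt [ 0. -0.] gap 55.4 F [-0.4  0.1 -3.4] q [-0.35  0.5  -0.25  1.72  0.15  0.94 -2.44]
{'dx': 0.2493, 'dy': 0.5742, 'dz': -0.0008, 'rx': 0.0, 'ry': 0.0, 'rz': -0.0574}
```

```bash
python3 -m creep '[{"rx":0,"ry":0,"rz":-0.01,"dx":0.03,"dy":0.07,"dz":0,"jaw":1},{"rx":0,"ry":0,"rz":-0.02,"dx":0.07,"dy":0.15,"dz":0,"jaw":1},{"rx":0,"ry":0,"rz":-0.03,"dx":0.11,"dy":0.24,"dz":0,"jaw":1},{"rx":0,"ry":0,"rz":-0.04,"dx":0.15,"dy":0.33,"dz":0,"jaw":1},{"rx":0,"ry":0,"rz":-0.05,"dx":0.19,"dy":0.42,"dz":0,"jaw":1},{"rx":0,"ry":0,"rz":-0.055,"dx":0.22,"dy":0.5,"dz":0,"jaw":1},{"rx":0,"ry":0,"rz":-0.0574,"dx":0.24,"dy":0.55,"dz":0,"jaw":1},{"rx":0,"ry":0,"rz":-0.0574,"dx":0.249,"dy":0.574,"dz":0,"jaw":1},{"rx":0,"ry":0,"rz":-0.0574,"dx":0.249,"dy":0.574,"dz":0,"jaw":1},{"rx":0,"ry":0,"rz":-0.0574,"dx":0.249,"dy":0.574,"dz":0,"jaw":1}]'
python3 - <<'E'
from h import *
from cell import viewer
rows((579.5,-42.6,23,.1536))
ims=[]
for n,w,sc in(('top',(200,110,420,260),3),('scene',(130,130,340,300),3)):
    p=viewer.capture(n);ims.append(cv2.resize(p['image'][w[1]:w[3],w[0]:w[2],::-1],(560,400),interpolation=cv2.INTER_CUBIC)[:, :])
cv2.imwrite('pics/carry.png',cv2.resize(np.hstack(ims),(800,286)))
E
```

```text
t: 6.5
tcp_pos: [578.5, -39.4, 164.9]
tcp_rot: [-3.13, -0.244, 0.002]
wrist_force: [-0.5, -0.1, -3.0]
finger_gap: 55.5
finger_force: 54.3
t 6.5 tcp [578.5 -39.4 164.9] yaw 0.156 tilt [-0.001  0.002] gap 55.5 F [-0.5 -0.1 -3. ] q [ 0.24  0.51 -0.33  1.72  0.2   0.95 -1.58]
{'dx': 0.0013, 'dy': 0.0071, 'dz': 0.2837, 'rx': -0.0003, 'ry': 0.0002, 'rz': 0.0004}
```

View pics/carry.png

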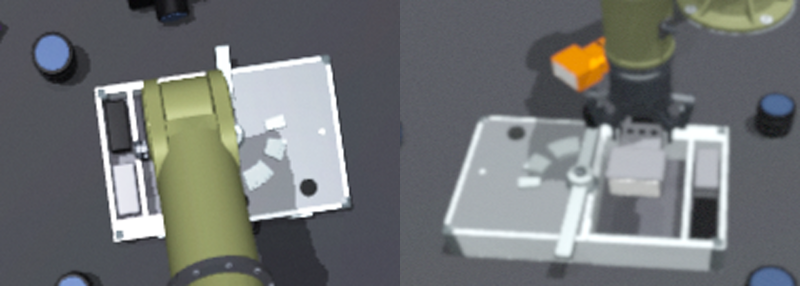

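The flashgun is held level over the bay with its head away from the robot. Lowering.

```bash
python3 -m creep '[{"rx":0,"ry":0,"rz":0,"dx":0.001,"dy":0.004,"dz":0.06,"jaw":1},{"rx":0,"ry":0,"rz":0,"dx":0.001,"dy":0.004,"dz":0.12,"jaw":1},{"rx":0,"ry":0,"rz":0,"dx":0.001,"dy":0.004,"dz":0.18,"jaw":1},{"rx":0,"ry":0,"rz":0,"dx":0.001,"dy":0.004,"dz":0.23,"jaw":1},{"rx":0,"ry":0,"rz":0,"dx":0.001,"dy":0.004,"dz":0.26,"jaw":1},{"rx":0,"ry":0,"rz":0,"dx":0.001,"dy":0.004,"dz":0.275,"jaw":1},{"rx":0,"ry":0,"rz":0,"dx":0.001,"dy":0.004,"dz":0.281,"jaw":1},{"rx":0,"ry":0,"rz":0,"dx":0.001,"dy":0.004,"dz":0.281,"jaw":1},{"rx":0,"ry":0,"rz":0,"dx":0.001,"dy":0.004,"dz":0.281,"jaw":1}]'
python3 - <<'E'
from h import *
rows((579.5,-42.6,22.6,.1536))
E
```

```text
t: 7.5
tcp_pos: [580.5, -43.1, 26.0]
tcp_rot: [3.132, 0.243, 0.002]
wrist_force: [-0.1, 0.2, -1.3]
finger_gap: 55.0
finger_force: 54.3
t 7.5 tcp [580.5 -43.1  26. ] yaw 0.155 tilt [0.002 0.   ] gap 55.0 F [-0.1  0.2 -1.3] q [ 0.2   0.68 -0.27  1.85  0.28  0.65 -1.65]
{'dx': -0.0019, 'dy': -0.0012, 'dz': 0.0069, 'rx': 0.0, 'ry': -0.0002, 'rz': 0.0002}
```

```bash
python3 -m creep '[{"rx":0,"ry":0,"rz":0,"dx":0,"dy":0,"dz":0.003,"jaw":1},{"rx":0,"ry":0,"rz":0,"dx":0,"dy":0,"dz":0.006,"jaw":1},{"rx":0,"ry":0,"rz":0,"dx":0,"dy":0,"dz":0.006,"jaw":1},{"rx":0,"ry":0,"rz":0,"dx":0,"dy":0,"dz":0.006,"jaw":1}]'
python3 -m creep '[{"rx":0,"ry":0,"rz":0,"dx":0,"dy":0,"dz":0,"jaw":0.18},{"rx":0,"ry":0,"rz":0,"dx":0,"dy":0,"dz":0,"jaw":0.18},{"rx":0,"ry":0,"rz":0,"dx":0,"dy":0,"dz":0,"jaw":0.18},{"rx":0,"ry":0,"rz":0,"dx":0,"dy":0,"dz":0,"jaw":0.18},{"rx":0,"ry":0,"rz":0,"dx":0,"dy":0,"dz":0,"jaw":0.18}]'
```

```text
t: 7.9
tcp_pos: [580.2, -43.5, 22.6]
tcp_rot: [3.132, 0.242, 0.001]
wrist_force: [-0.6, 0.5, 3.1]
finger_gap: 55.1
finger_force: 54.9
t: 8.4
tcp_pos: [580.0, -42.6, 22.2]
tcp_rot: [-3.131, -0.244, -0.001]
wrist_force: [-0.6, 5.8, 2.8]
finger_gap: 70.3
finger_force: 1.8
```

```bash
python3 -m creep '[{"rx":0,"ry":0,"rz":0,"dx":0,"dy":0,"dz":0,"jaw":0.18},{"rx":0,"ry":0,"rz":0,"dx":0,"dy":0,"dz":-0.01,"jaw":0.18},{"rx":0,"ry":0,"rz":0,"dx":0,"dy":0,"dz":-0.02,"jaw":0.18}]'
```

```text
t: 8.7
tcp_pos: [579.0, -43.9, 32.0]
tcp_rot: [3.132, 0.241, -0.003]
wrist_force: [-1.6, 1.5, -1.4]
finger_gap: 69.5
finger_force: 0.0
```

```bash
python3 -m creep '[{"rx":0,"ry":0,"rz":0,"dx":0,"dy":0,"dz":-0.08,"jaw":0.18},{"rx":0,"ry":0,"rz":0,"dx":0,"dy":0,"dz":-0.16,"jaw":0.18},{"rx":0,"ry":0,"rz":0,"dx":0,"dy":0,"dz":-0.25,"jaw":0.18},{"rx":0,"ry":0,"rz":0,"dx":-0.1,"dy":-0.2,"dz":-0.34,"jaw":0.18},{"rx":0,"ry":0,"rz":0,"dx":-0.2,"dy":-0.4,"dz":-0.36,"jaw":0.18},{"rx":0,"ry":0,"rz":0,"dx":-0.2,"dy":-0.5,"dz":-0.36,"jaw":0.18},{"rx":0,"ry":0,"rz":0,"dx":-0.2,"dy":-0.6,"dz":-0.36,"jaw":0.18},{"rx":0,"ry":0,"rz":0,"dx":-0.2,"dy":-0.6,"dz":-0.36,"jaw":0.18},{"rx":0,"ry":0,"rz":0,"dx":-0.2,"dy":-0.6,"dz":-0.36,"jaw":0.18},{"rx":0,"ry":0,"rz":0,"dx":-0.2,"dy":-0.6,"dz":-0.36,"jaw":0.18}]'
python3 - <<'E'
from h import *
from cell import viewer
ims=[]
for n,w in(('top',(235,120,415,250)),('scene',(140,170,320,300))):
    p=viewer.capture(n);i=cv2.resize(p['image'][w[1]:w[3],w[0]:w[2],::-1],None,fx=4,fy=4,interpolation=cv2.INTER_CUBIC)
    for r in (-.045,):
        for X in[(-105*np.cos(r),-105*np.sin(r),147),(140*np.cos(r),140*np.sin(r),88),(-132*np.cos(r),-132*np.sin(r),101)]:
            q=(proj(p,place(CASE,X))[0]-w[:2]+.5)*4;cv2.circle(i,tuple(q.astype(int)),3,(0,0,255),-1)
    for b in FL[:2]:
        h=cv2.convexHull(((proj(p,place((*place(CASE,(-5,86,0))[0,:2],CASE[2]),np.array(b)+[0,0,16]))-w[:2]+.5)*4).astype(np.float32)).astype(int);cv2.polylines(i,[h],True,(0,0,255),1)
    ims.append(i)
cv2.imwrite('pics/placed.png',cv2.resize(np.vstack(ims),None,fx=.57,fy=.57,interpolation=cv2.INTER_AREA))
k=place(CASE,(-105*np.cos(-.045),-105*np.sin(-.045),127))[0];print(k)
rows((k[0],k[1],200,.109))
E
```

```text
t: 9.7
tcp_pos: [433.3, 241.4, 213.5]
tcp_rot: [-3.13, -0.248, -0.003]
wrist_force: [0.0, -0.7, -0.1]
finger_gap: 69.9
finger_force: 0.0
[ 505.11857459 -136.38059879  127.        ]
t 9.8 tcp [433.7 241.3 213.4] yaw 0.16 tilt [0.002 0.002] gap 70.1 F [ 0.3 -0.4 -0.1] q [-0.25  0.34 -0.42  1.86  0.17  0.97 -2.15]
{'dx': 0.0207, 'dy': 0.7685, 'dz': 0.0254, 'rx': -0.0003, 'ry': -0.0003, 'rz': 0.0081}
```

View pics/placed.png

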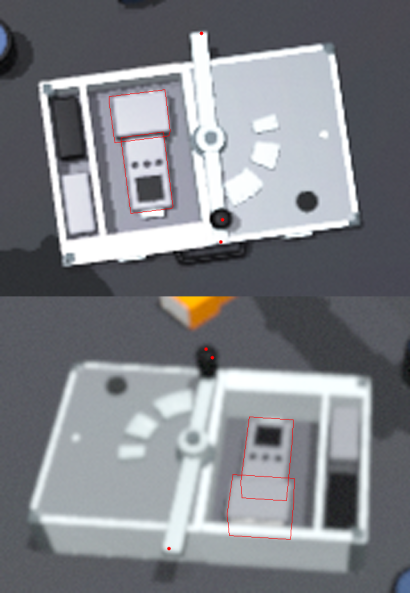

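The flashgun lies flat inside the bay, matching its outline, and the knob overlay is on the knob. Now to the knob.

```bash
python3 -m creep '[{"rx":0,"ry":0,"rz":0.004,"dx":0.01,"dy":0.09,"dz":0,"jaw":0},{"rx":0,"ry":0,"rz":0.008,"dx":0.02,"dy":0.19,"dz":0,"jaw":0},{"rx":0,"ry":0,"rz":0.008,"dx":0.02,"dy":0.29,"dz":0,"jaw":0},{"rx":0,"ry":0,"rz":0.008,"dx":0.02,"dy":0.39,"dz":0,"jaw":0},{"rx":0,"ry":0,"rz":0.008,"dx":0.02,"dy":0.49,"dz":0.01,"jaw":0},{"rx":0,"ry":0,"rz":0.008,"dx":0.02,"dy":0.59,"dz":0.02,"jaw":0},{"rx":0,"ry":0,"rz":0.008,"dx":0.021,"dy":0.68,"dz":0.025,"jaw":0},{"rx":0,"ry":0,"rz":0.008,"dx":0.021,"dy":0.75,"dz":0.025,"jaw":0},{"rx":0,"ry":0,"rz":0.008,"dx":0.021,"dy":0.768,"dz":0.025,"jaw":0},{"rx":0,"ry":0,"rz":0.008,"dx":0.021,"dy":0.768,"dz":0.025,"jaw":0}]'
python3 -m creep '[{"rx":0,"ry":0,"rz":0,"dx":0,"dy":0,"dz":0,"jaw":0},{"rx":0,"ry":0,"rz":0,"dx":0,"dy":0,"dz":0,"jaw":0}]'
python3 - <<'E'
from h import *
rows((505.5,-136.4,110,.109))
E
```

```text
t: 10.8
tcp_pos: [503.8, -143.3, 199.5]
tcp_rot: [3.137, 0.155, -0.001]
wrist_force: [0.1, 0.8, 0.1]
finger_gap: 85.2
finger_force: 0.0
t: 11.0
tcp_pos: [504.3, -138.6, 199.8]
tcp_rot: [-3.137, -0.167, -0.0]
wrist_force: [-0.2, 0.3, -1.0]
finger_gap: 85.6
finger_force: 0.0
t 11.0 tcp [ 504.3 -138.6  199.8] yaw 0.106 tilt [0. 0.] gap 85.6 F [-0.2  0.3 -1. ] q [ 0.43  0.38 -0.29  1.81  0.13  0.96 -1.38]
{'dx': 0.0029, 'dy': -0.0041, 'dz': 0.1797, 'rx': -0.0001, 'ry': -0.0, 'rz': -0.0004}
```

```bash
python3 -m creep '[{"rx":0,"ry":0,"rz":0,"dx":0.003,"dy":-0.002,"dz":0.06,"jaw":0.1},{"rx":0,"ry":0,"rz":0,"dx":0.003,"dy":-0.002,"dz":0.12,"jaw":0.2},{"rx":0,"ry":0,"rz":0,"dx":0.003,"dy":-0.002,"dz":0.16,"jaw":0.2},{"rx":0,"ry":0,"rz":0,"dx":0.003,"dy":-0.002,"dz":0.178,"jaw":0.2},{"rx":0,"ry":0,"rz":0,"dx":0.003,"dy":-0.002,"dz":0.178,"jaw":0.2},{"rx":0,"ry":0,"rz":0,"dx":0.003,"dy":-0.002,"dz":0.178,"jaw":0.2},{"rx":0,"ry":0,"rz":0,"dx":0.003,"dy":-0.002,"dz":0.178,"jaw":0.2}]'
python3 -m creep '[{"rx":0,"ry":0,"rz":0,"dx":0,"dy":0,"dz":0,"jaw":1},{"rx":0,"ry":0,"rz":0,"dx":0,"dy":0,"dz":0,"jaw":1},{"rx":0,"ry":0,"rz":0,"dx":0,"dy":0,"dz":0,"jaw":1},{"rx":0,"ry":0,"rz":0,"dx":0,"dy":0,"dz":0,"jaw":1},{"rx":0,"ry":0,"rz":0,"dx":0,"dy":0,"dz":0,"jaw":1},{"rx":0,"ry":0,"rz":0,"dx":0,"dy":0,"dz":0,"jaw":1},{"rx":0,"ry":0,"rz":0,"dx":0,"dy":0,"dz":0,"jaw":1},{"rx":0,"ry":0,"rz":0,"dx":0,"dy":0,"dz":0,"jaw":1},{"rx":0,"ry":0,"rz":0,"dx":0,"dy":0,"dz":0,"jaw":1}]' 60
python3 - <<'E'
from h import *
rows((505.5,-136.4,110,.109))
E
```

```text
t: 11.7
tcp_pos: [506.5, -138.9, 111.8]
tcp_rot: [3.137, 0.164, 0.003]
wrist_force: [-0.9, 0.0, 0.4]
finger_gap: 68.2
finger_force: 0.0
t: 12.6
tcp_pos: [505.8, -139.0, 111.2]
tcp_rot: [3.137, 0.164, 0.001]
wrist_force: [-1.5, 0.8, 5.5]
finger_gap: 26.6
finger_force: 58.6
t 12.6 tcp [ 505.8 -139.   111.2] yaw 0.104 tilt [ 0. -0.] gap 26.6 F [-1.5  0.8  5.5] q [ 0.4   0.49 -0.26  1.93  0.18  0.75 -1.43]
{'dx': -0.0001, 'dy': -0.0053, 'dz': 0.0023, 'rx': 0.0, 'ry': -0.0001, 'rz': -0.0008}
```

```bash
python3 -m creep '[{"rx":0,"ry":0,"rz":0,"dx":0,"dy":0,"dz":-0.01,"jaw":1},{"rx":0,"ry":0,"rz":0,"dx":0,"dy":0,"dz":-0.02,"jaw":1},{"rx":0,"ry":0,"rz":0,"dx":0,"dy":0,"dz":-0.03,"jaw":1},{"rx":0,"ry":0,"rz":0,"dx":0,"dy":0,"dz":-0.033,"jaw":1},{"rx":0,"ry":0,"rz":0,"dx":0,"dy":0,"dz":-0.033,"jaw":1},{"rx":0,"ry":0,"rz":0,"dx":0,"dy":0,"dz":-0.033,"jaw":1}]'
python3 - <<'E'
from h import *
o,p,R=pose();c=np.array([609.5,-125]);v=p[:2]-c;s0=np.arctan2(-v[1],-v[0])-.1536
print('swing',s0,np.hypot(*v))
yaw=R.as_matrix();yaw=np.arctan2(yaw[1,0],yaw[0,0])
T=[]
for d in np.linspace(0,.873-s0,11)[1:]:
    a=s0+d+.1536;T.append((c[0]-105*np.cos(a),c[1]-105*np.sin(a),p[2],yaw+d))
rows(*T)
E
```

```text
t: 13.2
tcp_pos: [505.8, -138.9, 127.0]
tcp_rot: [-3.137, -0.164, -0.0]
wrist_force: [2.9, 0.1, -5.8]
finger_gap: 26.9
finger_force: 59.3
swing -0.01988692465298106 104.58640954009849
t 13.2 tcp [ 505.8 -138.9  127. ] yaw 0.104 tilt [0. 0.] gap 26.9 F [ 2.9  0.1 -5.8] q [ 0.41  0.47 -0.27  1.91  0.17  0.78 -1.42]
{'dx': 0.0006, 'dy': 0.0187, 'dz': -0.0, 'rx': -0.0, 'ry': -0.0, 'rz': -0.0142}
{'dx': 0.0036, 'dy': 0.0372, 'dz': -0.0, 'rx': -0.0, 'ry': -0.0, 'rz': -0.0284}
{'dx': 0.0083, 'dy': 0.0554, 'dz': -0.0, 'rx': -0.0, 'ry': -0.0, 'rz': -0.0426}
{'dx': 0.0146, 'dy': 0.073, 'dz': -0.0, 'rx': -0.0, 'ry': -0.0, 'rz': -0.0568}
{'dx': 0.0224, 'dy': 0.09, 'dz': -0.0, 'rx': -0.0, 'ry': -0.0, 'rz': -0.0711}
{'dx': 0.0317, 'dy': 0.1063, 'dz': -0.0, 'rx': -0.0, 'ry': -0.0, 'rz': -0.0853}
{'dx': 0.0425, 'dy': 0.1217, 'dz': -0.0, 'rx': -0.0, 'ry': -0.0, 'rz': -0.0995}
{'dx': 0.0545, 'dy': 0.136, 'dz': -0.0, 'rx': -0.0, 'ry': -0.0, 'rz': -0.1137}
{'dx': 0.0678, 'dy': 0.1492, 'dz': 0.0, 'rx': -0.0, 'ry': -0.0, 'rz': -0.1279}
{'dx': 0.0823, 'dy': 0.1612, 'dz': 0.0, 'rx': 0.0, 'ry': -0.0, 'rz': -0.1421}
```

Lifted 16 mm, with the expected 6 N on the wrist. Swinging.

```bash
python3 -m creep '[{"rx":0,"ry":0,"rz":-0.0142,"dx":0.0006,"dy":0.0187,"dz":0,"jaw":1},{"rx":0,"ry":0,"rz":-0.0284,"dx":0.0036,"dy":0.0372,"dz":0,"jaw":1},{"rx":0,"ry":0,"rz":-0.0426,"dx":0.0083,"dy":0.0554,"dz":0,"jaw":1},{"rx":0,"ry":0,"rz":-0.0568,"dx":0.0146,"dy":0.073,"dz":0,"jaw":1},{"rx":0,"ry":0,"rz":-0.0711,"dx":0.0224,"dy":0.09,"dz":0,"jaw":1},{"rx":0,"ry":0,"rz":-0.0853,"dx":0.0317,"dy":0.1063,"dz":0,"jaw":1},{"rx":0,"ry":0,"rz":-0.0995,"dx":0.0425,"dy":0.1217,"dz":0,"jaw":1},{"rx":0,"ry":0,"rz":-0.1137,"dx":0.0545,"dy":0.136,"dz":0,"jaw":1},{"rx":0,"ry":0,"rz":-0.1279,"dx":0.0678,"dy":0.1492,"dz":0,"jaw":1},{"rx":0,"ry":0,"rz":-0.1421,"dx":0.0823,"dy":0.1612,"dz":0,"jaw":1}]'
python3 -m creep '[{"rx":0,"ry":0,"rz":0,"dx":0,"dy":0,"dz":0,"jaw":1},{"rx":0,"ry":0,"rz":0,"dx":0,"dy":0,"dz":0,"jaw":1},{"rx":0,"ry":0,"rz":0,"dx":0,"dy":0,"dz":0,"jaw":1}]'
python3 - <<'E'
from h import *
o,p,R=pose();c=np.array([609.5,-125]);v=p[:2]-c
print('swing',np.arctan2(-v[1],-v[0])-.1536,np.hypot(*v))
a=.873+.1536;rows((c[0]-105*np.cos(a),c[1]-105*np.sin(a),111,.104+.893))
from cell import viewer
ims=[]
for n,w in(('top',(290,120,410,240)),('scene',(140,170,260,290))):
    q=viewer.capture(n);i=cv2.resize(q['image'][w[1]:w[3],w[0]:w[2],::-1],(400,400),interpolation=cv2.INTER_CUBIC);ims.append(i)
cv2.imwrite('pics/swung.png',np.hstack(ims))
E
```

```text
t: 14.2
tcp_pos: [556.8, -214.8, 127.2]
tcp_rot: [2.757, 1.505, 0.005]
wrist_force: [7.2, 1.4, -6.6]
finger_gap: 26.8
finger_force: 59.5
t: 14.5
tcp_pos: [556.8, -214.7, 127.2]
tcp_rot: [2.759, 1.5, 0.005]
wrist_force: [7.8, 0.5, -7.2]
finger_gap: 26.4
finger_force: 59.6
swing 0.8864520438266377 104.05093408322672
t 14.5 tcp [ 556.8 -214.7  127.2] yaw 0.996 tilt [0.003 0.001] gap 26.4 F [ 7.8  0.5 -7.2] q [ 0.65  0.59 -0.51  1.72  0.35  0.92 -0.58]
{'dx': -0.0021, 'dy': -0.0028, 'dz': 0.0324, 'rx': 0.0004, 'ry': -0.0004, 'rz': -0.0002}
```

View pics/swung.png

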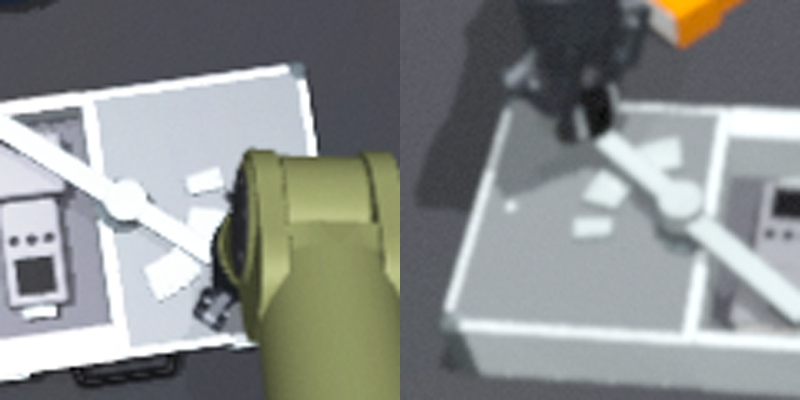

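The lever lies between the first two lands, over the button notch, with the bar across the bay. Lowering it.

```bash
python3 -m creep '[{"rx":0,"ry":0,"rz":0,"dx":0,"dy":-0.002,"dz":0.008,"jaw":1},{"rx":0,"ry":0,"rz":0,"dx":0,"dy":-0.002,"dz":0.016,"jaw":1},{"rx":0,"ry":0,"rz":0,"dx":0,"dy":-0.002,"dz":0.024,"jaw":1},{"rx":0,"ry":0,"rz":0,"dx":0,"dy":-0.002,"dz":0.031,"jaw":1},{"rx":0,"ry":0,"rz":0,"dx":0,"dy":-0.002,"dz":0.031,"jaw":1},{"rx":0,"ry":0,"rz":0,"dx":0,"dy":-0.002,"dz":0.031,"jaw":1}]'
```

```text
t: 15.2
tcp_pos: [556.4, -214.5, 112.0]
tcp_rot: [2.759, 1.499, 0.006]
wrist_force: [7.7, -0.7, -5.2]
finger_gap: 26.8
finger_force: 59.8
```

```bash
python3 -m creep '[{"rx":0,"ry":0,"rz":0,"dx":0,"dy":0,"dz":0.002,"jaw":1},{"rx":0,"ry":0,"rz":0,"dx":0,"dy":0,"dz":0.002,"jaw":1},{"rx":0,"ry":0,"rz":0,"dx":0,"dy":0,"dz":0.002,"jaw":0.2},{"rx":0,"ry":0,"rz":0,"dx":0,"dy":0,"dz":0.002,"jaw":0.2},{"rx":0,"ry":0,"rz":0,"dx":0,"dy":0,"dz":0.002,"jaw":0.2},{"rx":0,"ry":0,"rz":0,"dx":0,"dy":0,"dz":0.002,"jaw":0.2},{"rx":0,"ry":0,"rz":0,"dx":0,"dy":0,"dz":0.002,"jaw":0.2},{"rx":0,"ry":0,"rz":0,"dx":0,"dy":0,"dz":0.002,"jaw":0.2}]'
python3 -m creep '[{"rx":0,"ry":0,"rz":0,"dx":0,"dy":0,"dz":-0.04,"jaw":0.2},{"rx":0,"ry":0,"rz":0,"dx":0,"dy":0,"dz":-0.1,"jaw":0.2},{"rx":0,"ry":0,"rz":0,"dx":0,"dy":0,"dz":-0.18,"jaw":0.2},{"rx":0,"ry":0,"rz":0,"dx":-0.08,"dy":0.04,"dz":-0.24,"jaw":0.2},{"rx":0,"ry":0,"rz":0,"dx":-0.16,"dy":0.12,"dz":-0.24,"jaw":0.2},{"rx":0,"ry":0,"rz":0,"dx":-0.24,"dy":0.2,"dz":-0.24,"jaw":0.2},{"rx":0,"ry":0,"rz":0,"dx":-0.32,"dy":0.24,"dz":-0.24,"jaw":0.2},{"rx":0,"ry":0,"rz":0,"dx":-0.4,"dy":0.24,"dz":-0.24,"jaw":0.2},{"rx":0,"ry":0,"rz":0,"dx":-0.4,"dy":0.24,"dz":-0.24,"jaw":0.2},{"rx":0,"ry":0,"rz":0,"dx":-0.4,"dy":0.24,"dz":-0.24,"jaw":0.2}]'
python3 - <<'E'
from h import *
from cell import viewer
ims=[]
for n,w in(('top',(235,120,415,250)),('scene',(140,170,320,300))):
    p=viewer.capture(n);i=cv2.resize(p['image'][w[1]:w[3],w[0]:w[2],::-1],None,fx=4,fy=4,interpolation=cv2.INTER_CUBIC)
    r=.873
    for X in[(-105*np.cos(r),-105*np.sin(r),147),(140*np.cos(r),140*np.sin(r),88),(-132*np.cos(r),-132*np.sin(r),101)]:
        q=(proj(p,place(CASE,X))[0]-w[:2]+.5)*4;cv2.circle(i,tuple(q.astype(int)),3,(0,0,255),-1)
    ims.append(i)
cv2.imwrite('pics/end.png',cv2.resize(np.vstack(ims),None,fx=.57,fy=.57,interpolation=cv2.INTER_AREA))
E
```

```text
t: 16.0
tcp_pos: [554.1, -214.4, 110.6]
tcp_rot: [-2.759, -1.502, 0.0]
wrist_force: [0.1, 0.2, -0.7]
finger_gap: 68.2
finger_force: 0.0
t: 17.0
tcp_pos: [545.0, -449.2, 229.8]
tcp_rot: [-2.761, -1.497, 0.001]
wrist_force: [0.5, 0.7, 0.2]
finger_gap: 68.4
finger_force: 0.0
```

View pics/end.png

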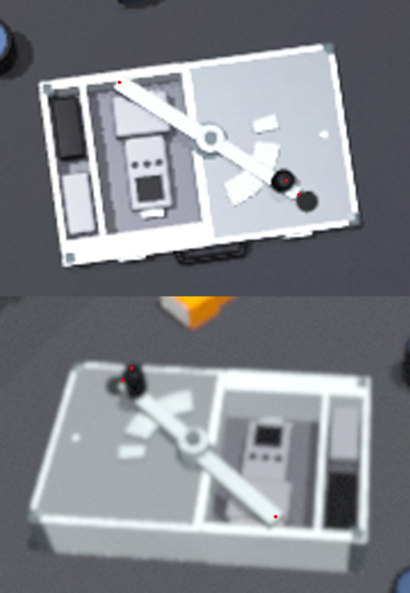

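The lever points at the black button, the bar crosses the bay, and the knob sits at its lever-down height. The flashgun and stock are in place.

```bash
python3 -c "
from cell import ctrl;print(ctrl.close_job())"
```

```text
the job is handed in; nothing more can be done
None
```

The job is handed in at about 17 s on the robot clock: the grey flashgun lies flat in the bay, and the lever was lifted, swung over the bay and dropped into notch_a, the one with the black button. That rests on the last pictures and force readings, as no verdict came back.

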